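Shut the drill jig and hold its lock pin through both bushings

ROBOT

A 6-joint arm with a two-finger parallel gripper is mounted at the origin on the work surface; the furniture and walls round the work are solid. World frame = base frame: x ahead of the robot, y to its left, z up, the work surface at z = 0. Lengths are in m, angles in rad, forces in N, time in s.
With the tool pointing down it reaches from about 0.375 to 0.9 m from the base axis. Payload 3.1 kg.
Tool frame: the origin (TCP) lies at the centre of the arm's flange, where the gripper is bolted on; the fingertips stand 182 mm ahead of it and the grasp point (between the pads) lies 164 mm ahead of it; z points along the fingers, y is the line along which they close (so a half turn about z gives the same grasp; the last joint's range is limited). The gripper opens to 87 mm and grips with 3 to 60 N. Pads are 19 mm wide; open, the fingers measure 117 mm over their backs; the gripper's body (75 mm by 190 mm) begins 51 mm behind the grasp point.
Start: joints at [1.054, 0.527, 1.433, -0, 1.181, -0.178], TCP at [0.208, 0.589, 0.405] pointing down, gripper open.
Joint ranges: [-3.08, 3.08], [-0.75, 2.2], [0.22, 2.44], [-1.43, 4.57], [0, 2.65], [-2.85, 2.85]. Speed limits (rad/s): [2.79, 2.79, 3.14, 3.14, 3.14, 3.14].

INTERFACE

Orientations are given as a unit quaternion [x, y, z, w].
In Python, from rig import * gives the robot as it stands.
- The arm moves only by the tool move_arm, never from a script. Its argument "commands" is a list that holds one entry, the list of rows, each a list of 6 numbers: the shift along the tool's x, y, z in units of 40 mm (1.0 is 40 mm), then the turn, a rotation vector about the tool's x, y, z in rad. A call has 1 to 12 rows; each row is the pose to reach, as a shift and turn from the pose commanded when the call began, along the tool's axes at that moment; what a row does not reach only later rows make up. A row lasts 1/8 s, in which the tool goes at most 62.5 mm and 10.7 degrees, less where a joint would pass 70% of its speed; a pose out of reach is approached as far as the arm can. A call with a gripper value outside its range is refused whole. "claw" is the closure, from -1 (fully open) to 1 (shut), so that 0 is half open, set as the call begins (left out, the last holds). The fingers move at their own pace and stop on an object; "squeeze" is the grip in N (left out, the last holds). Time passes only in rows, so rows that repeat a pose let the fingers close. It gives the time, the measured TCP pose, the force, the opening and the grip force at its end, in the units of the state.
- get_obs(): the state, without advancing time (a new reading comes with each control period).
- camera(name): name is "scene" or "top"; returns a dict with "pixels" (480x640x3 uint8, blue, green, red), "range_z" (480x640 float32, m along the optical axis (not along the pixel's ray), 0 where there is no reading), "camera_matrix" (3x3 intrinsics, pixels), "extrinsics" (4x4, takes a point from world to camera coordinates). Camera axes: x right, y up, looking along -z (the intrinsics and any distortion apply to the point x, -y, -z); pixel columns grow to the right and rows downward; lengths in m; the calibration is good to about 2 mm. A picture is of the moment at which its call begins.
- hand_in(): hands the job in; it is judged then, once.
The state is a dict: "time": time; "q": joint angles; "joint_velocities": joint speeds; "joint_torque": joint torques, N m; "position": TCP position; "tool_rot": TCP orientation; "ft_force": force on the tool from outside, world axes, zero at the start; "moment": the same for the moment, N m; "grip_width": finger opening in m; "grip_force": force on a finger pad.
Only numpy, scipy, OpenCV 4.12 (cv2) and the standard library are available. Lean on these libraries where they do the work, as an engineer would, in place of code of your own. Each camera call takes 0.05 s, during which the arm holds its last target. There are 200 camera calls.

TASK

A bracket is loaded in the drill jig. Swing the jig's hinged leaf fully shut over it, then take the longer of the two pins out of the rack and thread it down through the bushing in the leaf and on through the bushing in the base plate. Finish holding the pin there, upright and still, its head about 2 cm above the leaf's bushing and its tip standing out below the base plate clear of the bench, so that a clip can be fitted; do not let go, and leave the shorter pin, the mug and the tape roll where they are.

Things in the scene. Friction and masses are not known exactly. Their poses are not given: they have to be found in the camera images.
- jig: hinged-leaf drill jig, fixed to the bench: dark steel base plate 200 (x) x 120 (y) x 16 mm on four 45 mm feet, an aluminium leaf above it hinged at its far (+x) end; origin on the bench under the centre of the plate, x from the leaf's free end to the hinge, z up. It stands within 0.3 rad of yaw 0, so the leaf's free end is towards the robot. The hinge axis is parallel to y at x = +85, z = 112 mm
- leaf (a joint): hinge angle of the leaf in rad: 0 = fully shut (level, at its stop), positive = free end raised; starts 0.35 to 0.7. The hinge is stiff: the leaf stays where it is left, and about 6 N straight down on its upper face shuts it. The leaf is a plate 172 x 70 x 10 mm that ends 180 mm from the hinge axis; shut, its upper face is 117 mm above the bench
- leaf_pad (a point): a free spot on the middle of the leaf's upper face, 92 mm from the hinge axis, 33 mm from the bushing, good for pushing the leaf down; z is normal to the leaf
- leaf_bush (a point): centre of the upper mouth of the leaf's steel bushing (outside 43 mm, bore 17 mm, 22 mm long, its upper 6 mm flared to about 27 mm), on the leaf's middle line, standing 8 mm proud of the leaf. Leaf shut: at jig x = -40, y = 0, 125 mm above the bench, bore upright
- base_bush (a point): centre of the lower mouth of the base plate's steel bushing (bore 17 mm, 23 mm long, flared upper mouth 68 mm above the bench), at jig x = -40, y = 0, 45 mm above the bench, flush with the plate's underside; in line with the leaf's bushing when the leaf is shut
- rack: fixed dark steel pin rack: plate 60 (x) x 150 (y) x 10 mm on two end cheeks, top 130 mm above the bench, two 16 mm holes at y = +35 and -35 mm; a pin hangs upright by its head in each, and which is in which varies. Origin on the bench under its centre, within 0.3 rad of yaw 0
- pin_grip (a point): centre of the head of the longer pin (the one to use), 0.14 to 0.26 kg: round steel head 26 mm across and 46 mm tall, this point 23 mm above the head's underside; at the start the head's underside rests on the rack plate. z is along the pin, upward
- pin_neck (a point): centre of the underside of the longer pin's head, where the shank begins
- pin_tip (a point): lower tip of the longer pin's shank, 115 mm below the head's underside; the shank is 14 mm thick, its last 12 mm tapering to 6 mm
- pin: the longer pin; origin at the centre of the head's underside, z along the pin, upward
- short_pin: the shorter pin, not to be used: head 20 mm across and 28 mm tall, shank 14 x 60 mm; origin at the centre of the head's underside
- mug: white mug, 81 x 110 x 61 mm, bystander; origin at the centre of its underside
- tape: roll of black tape, 58 mm across, 19 mm tall, bystander; origin at the centre of its underside
Not all that is in view belongs to the job. What is shaped like the pin but blue is not meant.

How it is judged:
By the outcome, as a careful person would: the job done as asked, in the order asked, and still so for the second after the job is handed in, while the arm keeps its last pose, push and grip.
It also fails if it takes over 58 s, if anything falls off the work surface, if the arm or the gripper's body presses on something with over 40 N, if the wrist force passes 120 N, or if a joint passes its speed limit or range.

## Working session

There is one attempt and no reset: what is moved stays moved. The work goes in short steps, Python scripts to look and compute and a tool call to move; the robot and the scene stay as the last step left them, time stands still between calls to the robot, and variables do not carry over. Pictures are saved under pics/ and viewed, at most 10 in all, crops included, and the job is handed in when it is done.

Besides the shell and the picture viewer there is one more tool, called after ">>>" as name([rows], argument=value, ...), one row to a line, values as JSON. move_arm: Moves the arm, as the interface text tells. Its arguments: {"type":"object","properties":{"commands":{"type":"array","items":{"type":"array","items":{"type":"array","items":{"type":"number"}}}},"claw":{"type":"number"},"squeeze":{"type":"number"}},"required":["commands"]}

```bash
mkdir -p pics; ls; python3 - <<'E'
from rig import *
import cv2,numpy as np
o=get_obs(); print({k:np.round(v,3).tolist() for k,v in o.items()})
for n in("scene","top"):
    c=camera(n); cv2.imwrite(f"pics/{n}0.png",c["pixels"]); np.savez(f"{n}0.npz",**c)
    print(n,c["camera_matrix"].tolist(),np.round(c["extrinsics"],4).tolist(),[k for k in c],(c["range_z"]>0).mean())
E
```

```text
pics
{'time': 0.0, 'q': [1.054, 0.528, 1.434, 0.0, 1.181, -0.179], 'joint_velocities': [0.001, -0.001, 0.001, 0.001, -0.001, 0.0], 'joint_torque': [-0.0, -44.004, -17.659, 0.063, 0.058, -0.0], 'position': [0.208, 0.589, 0.404], 'tool_rot': [0.169, 0.986, -0.001, -0.0], 'ft_force': [-0.333, 0.342, -0.599], 'moment': [-0.036, 0.006, -0.039], 'grip_force': 0.0, 'grip_width': 0.087}
scene [[485.22514146639475, 0.0, 314.76019438158676], [0.0, 485.22514146639475, 237.76352699555983], [0.0, 0.0, 1.0]] [[0.4458, -0.8951, -0.0075, -0.2325], [0.672, 0.3291, 0.6634, -0.4239], [-0.5914, -0.3008, 0.7482, -0.7926], [0.0, 0.0, 0.0, 1.0]] ['pixels', 'range_z', 'camera_matrix', 'extrinsics'] 0.9959928385416666
top [[572.0742861333973, 0.0, 317.88001691503314], [0.0, 572.0742861333973, 241.38632784296254], [0.0, 0.0, 1.0]] [[0.0038, -1.0, -0.0, 0.0137], [0.9823, 0.0038, 0.1874, -0.5574], [-0.1874, -0.0007, 0.9823, -1.1694], [0.0, 0.0, 0.0, 1.0]] ['pixels', 'range_z', 'camera_matrix', 'extrinsics'] 0.9960384114583334
```

View pics/scene0.png

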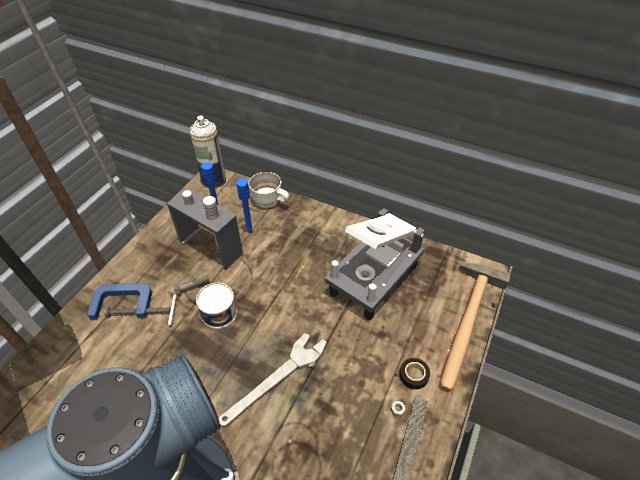

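View pics/top0.png

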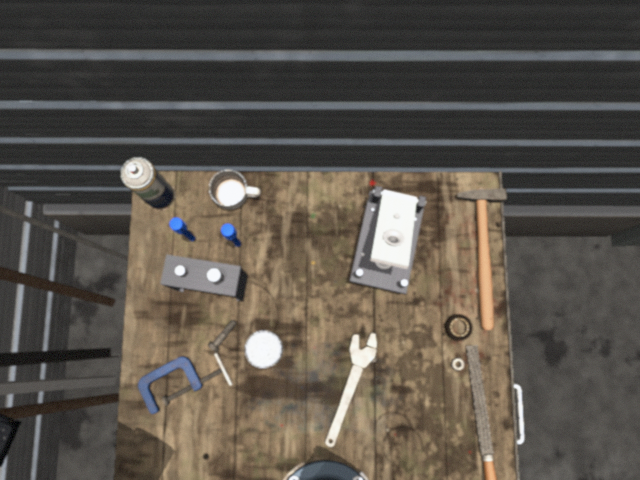

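The scene view shows the rack with two grey heads, a small one at (187,198) and a large one at (210,207), and two blue decoys behind it at (208,172) and (243,188). The jig, leaf raised, is at (375,260). In the top view the heads are at (180,271) small and (214,275) large, the blue decoys at (177,225) and (229,233), the jig at (390,240), the tape at (458,327) and the mug at (230,190).

Candidates for the pin (top-view pixels): the grey large head (214,275), the grey small head (180,271), and the blue ones (177,225) and (229,233). By the description I choose the large grey one at (214,275).

```bash
cat > h.py <<'E'
import numpy as np, cv2
def cloud(c):
    K=c["camera_matrix"];E=c["extrinsics"];z=c["range_z"]
    v,u=np.mgrid[:480,:640]
    p=np.stack([(u-K[0,2])/K[0,0]*z,-(v-K[1,2])/K[1,1]*z,-z],-1)
    return (p-E[:3,3])@E[:3,:3]
def ray(c,u,v):
    K=c["camera_matrix"];E=c["extrinsics"]
    d=np.array([(u-K[0,2])/K[0,0],-(v-K[1,2])/K[1,1],-1.])@E[:3,:3]
    return -E[:3,:3].T@E[:3,3], d/np.linalg.norm(d)
def onplane(c,u,v,h):
    o,d=ray(c,u,v); return o+d*(h-o[2])/d[2]
def proj(c,p):
    K=c["camera_matrix"];E=c["extrinsics"]
    q=E[:3,:3]@np.asarray(p)+E[:3,3]; return K[0,2]+K[0,0]*q[0]/-q[2], K[1,2]+K[1,1]*(-q[1])/-q[2]
def cross(c1,p1,c2,p2):
    o1,d1=ray(c1,*p1);o2,d2=ray(c2,*p2)
    A=np.stack([d1,-d2],1);s=np.linalg.lstsq(A,o2-o1,rcond=None)[0]
    a,b=o1+s[0]*d1,o2+s[1]*d2
    return (a+b)/2,np.linalg.norm(a-b)
E
python3 - <<'E'
from h import *
T=dict(np.load("top0.npz"));S=dict(np.load("scene0.npz"))
P=cloud(T);Q=cloud(S)
np.set_printoptions(precision=4,suppress=True)
# heads: connected blobs above 0.14 near the rack, both views
for n,c,W,box in(("top",T,P,(150,250,255,305)),("scene",S,Q,(160,250,180,270))):
    m=(W[...,2]>.138)&(W[...,2]<.2); M=np.zeros(m.shape,np.uint8);u0,u1,v0,v1=box
    M[v0:v1,u0:u1]=m[v0:v1,u0:u1]
    k,L,st,ce=cv2.connectedComponentsWithStats(M)
    for i in range(1,k):
        if st[i,4]<30: continue
        w=W[L==i];zt=np.percentile(w[:,2],90);t=w[w[:,2]>zt-.004]
        print(n,st[i],"ztop",zt,"top mid",(t[:,:2].max(0)+t[:,:2].min(0))/2,"mean",t.mean(0),"ext",np.ptp(t[:,:2],axis=0))
# rack top
m=(abs(P[...,2]-.13)<.006);M=np.zeros(m.shape,np.uint8);M[250:305,150:255]=m[250:305,150:255]
w=P[M>0];r=cv2.minAreaRect(w[:,:2].astype(np.float32));print("rack",r,w[:,2].mean())
# jig plate top z~.061
m=(abs(P[...,2]-.061)<.006);M=np.zeros(m.shape,np.uint8);M[180:300,340:440]=m[180:300,340:440]
w=P[M>0];print("plate",cv2.minAreaRect(w[:,:2].astype(np.float32)),w[:,2].mean())
# leaf: bright, high
hsv=cv2.cvtColor(T["pixels"],cv2.COLOR_BGR2HSV)
m=(P[...,2]>.1)&(hsv[...,2]>190);M=np.zeros(m.shape,np.uint8);M[180:275,365:425]=m[180:275,365:425]
w=P[M>0];ce=w.mean(0);n=np.linalg.svd(w-ce)[2][2];n*=np.sign(n[2])
w=w[abs((w-ce)@n)<.004];ce=w.mean(0);n=np.linalg.svd(w-ce)[2][2];n*=np.sign(n[2])
print("leaf",len(w),ce,n,"angle",np.arccos(n[2]),"dir",np.arctan2(n[1],n[0]),"z",w[:,2].min(),w[:,2].max(),cv2.minAreaRect(w[:,:2].astype(np.float32)))
a=cv2.resize(T["pixels"][245:315,145:260],None,fx=5,fy=5);b=cv2.resize(S["pixels"][140:250,150:280],None,fx=3,fy=3)
H=np.zeros((350,575+390,3),np.uint8);H[:350,:575]=a;H[:330,575:]=b
cv2.imwrite("pics/crop0.png",cv2.resize(H,(800,290)))
E
```

```text
top [175 266  12  11 107] ztop 0.16009519285258442 top mid [0.4789 0.2826] mean [0.4792 0.2824 0.1587] ext [0.018  0.0184]
top [207 269  16  15 188] ztop 0.17863728733016274 top mid [0.4681 0.2143] mean [0.4691 0.2144 0.1769] ext [0.0234 0.023 ]
scene [236 180  13  14 152] ztop 0.16226953370743677 top mid [0.556  0.1963] mean [0.5552 0.1946 0.1611] ext [0.0222 0.0244]
scene [182 190  11  13 113] ztop 0.15955238325118853 top mid [0.478  0.2847] mean [0.4772 0.2853 0.1584] ext [0.0203 0.0172]
scene [203 196  15  22 247] ztop 0.17711227119168982 top mid [0.4664 0.2165] mean [0.4662 0.2159 0.1762] ext [0.025  0.0236]
rack ((0.4742763638496399, 0.2492048442363739), (0.15134891867637634, 0.060374390333890915), 81.14056396484375) 0.13019603343432012
plate ((0.556685209274292, -0.13089478015899658), (0.12038978189229965, 0.20103135704994202), 77.10204315185547) 0.061417553414127385
leaf 277 [ 0.5634 -0.1325  0.1654] [-0.1064 -0.9816  0.1586] angle 1.411493826033198 dir -1.6787578688665459 z 0.11558399331933418 0.2109013876007315 ((0.566287636756897, -0.13265836238861084), (0.00923143234103918, 0.16517619788646698), 78.5892105102539)
```

View pics/crop0.png

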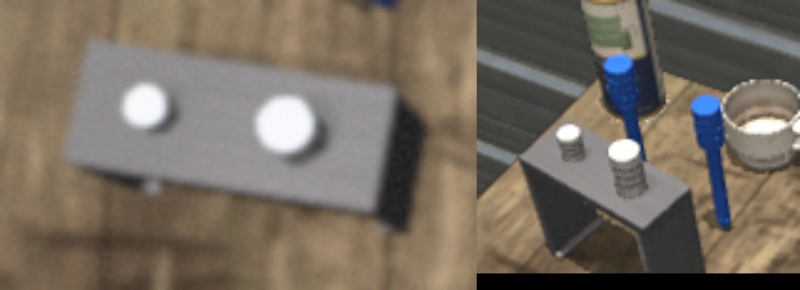

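The close crop shows the larger, taller grey head at about (287,125) of the crop, which is top-view pixel (214,275); the short one is on its left. Both blue pins stand behind the rack, so the choice is confirmed. Next come the leaf angle, the obstacle heights and the push target.

```bash
cat >> h.py <<'E'
def goal(o,pos,yaw=None,tilt0=True):
    """shift (units) and turn from the present pose, in tool axes; yaw = world angle of tool y, tool down"""
    from scipy.spatial.transform import Rotation as R
    r=R.from_quat(o["tool_rot"]);s=r.inv().apply(np.asarray(pos)-o["position"])/.04
    if yaw is None: return np.round(s,3),None
    y=np.array([np.cos(yaw),np.sin(yaw),0]);z=np.array([0,0,-1.]);x=np.cross(y,z)
    t=R.from_matrix(np.stack([x,y,z],1));return np.round(s,3),np.round((r.inv()*t).as_rotvec(),3)
E
python3 - <<'E'
from h import *
from rig import get_obs
np.set_printoptions(precision=4,suppress=True)
T=dict(np.load("top0.npz"));S=dict(np.load("scene0.npz"))
yaw=np.radians(77.1-90);C=np.array([.5567,-.1309]);A=np.array([[np.cos(yaw),-np.sin(yaw)],[np.sin(yaw),np.cos(yaw)]])
for c in(T,S):
    W=cloud(c);J=(W[...,:2]-C)@A;z=W[...,2]
    m=(abs(J[...,1])<.03)&(J[...,0]>-.01)&(J[...,0]<.06)&(z>.115)&(z<.25)
    f=np.polyfit(J[m][:,0],z[m],1);print("leaf angle",-np.arctan(f[0]),"z at x=0:",f[1],"resid",np.std(z[m]-np.polyval(f,J[m][:,0])),m.sum())
    m=(abs(J[...,0])<.12)&(abs(J[...,1])<.08)
    print("jig max z",z[m].max(), "lugs",z[m&(J[...,0]>.075)].max())
W=cloud(T)
for n,(u0,u1,v0,v1) in dict(can=(118,165,150,205),blueL=(168,190,215,235),blueR=(218,242,222,245),mug=(205,262,170,212),tin=(240,285,325,370)).items():
    w=W[v0:v1,u0:u1].reshape(-1,3);zt=np.percentile(w[:,2],97);print(n,zt,w[w[:,2]>zt-.02][:,:2].mean(0))
o=get_obs()
print(goal(o,[C[0]-.006*A[0,0],C[1]-.006*A[1,0],.41],np.radians(77.1)))
E
```

```text
leaf angle 0.5683686585406607 z at x=0: 0.17028713277346222 resid 0.0027444778879751127 873
jig max z 0.21302917716890565 lugs 0.12900846516425363
leaf angle 0.5756023975902393 z at x=0: 0.16939040977960418 resid 0.0023034726298662486 335
jig max z 0.2094751511890602 lugs 0.12435082133011066
can 0.1941583634680491 [0.6643 0.3665]
blueL 0.16367807398067052 [0.564  0.2866]
blueR 0.16419745855182402 [0.5552 0.1903]
mug 0.06138718686949123 [0.6648 0.1974]
tin 0.059442017722449954 [0.331  0.1282]
(array([-14.067, -14.096,  -0.13 ]), array([-0.002, -0.   , -0.114]))
```

>>> move_arm([
  [[-14.64,-14.03,-0.5,0,0,-0.114],[-14.64,-14.03,-0.5,0,0,-0.114],[-14.64,-14.03,-0.5,0,0,-0.114],[-14.64,-14.03,-0.5,0,0,-0.114],[-14.64,-14.03,-0.5,0,0,-0.114],[-14.64,-14.03,-0.5,0,0,-0.114],[-14.64,-14.03,-0.5,0,0,-0.114],[-14.64,-14.03,-0.5,0,0,-0.114],[-14.64,-14.03,-0.5,0,0,-0.114],[-14.64,-14.03,-0.5,0,0,-0.114],[-14.64,-14.03,-0.5,0,0,-0.114],[-14.64,-14.03,-0.5,0,0,-0.114]],
], claw=1, squeeze=20)

```text
time: 1.6
position: [0.5463, -0.0818, 0.423]
tool_rot: [0.112, 0.994, 0.0, -0.0]
ft_force: [1.4, 0.9, -0.0]
grip_width: 0.0009
grip_force: 0.0
```

>>> move_arm([
  [[-0.95,-1.14,0.5,0,0,0],[-0.95,-1.14,1.0,0,0,0],[-0.95,-1.14,1.0,0,0,0],[-0.95,-1.14,1.0,0,0,0]],
])

```text
time: 2.1
position: [0.5726, -0.1321, 0.3835]
tool_rot: [0.112, 0.994, 0.0, -0.0]
ft_force: [-0.3, 0.3, -0.6]
grip_width: 0.0004
grip_force: 0.0
```

```bash
python3 - <<'E'
from h import *
from rig import get_obs
o=get_obs();print(o["position"],o["ft_force"])
print(goal(o,[.5733,-.1347,.355],np.radians(77.1)))
print(goal(o,[.5596,-.1316,.298],np.radians(77.1)))
E
```

```text
[ 0.57256814 -0.13208537  0.38354755] [-0.28505333  0.29445238 -0.60346858]
(array([-0.033, -0.06 ,  0.714]), array([ 0.   , -0.   ,  0.001]))
(array([ 0.318, -0.06 ,  2.139]), array([ 0.   , -0.   ,  0.001]))
```

>>> move_arm([
  [[-0.03,-0.06,0.4,0,0,0],[-0.03,-0.06,0.7,0,0,0],[0.0,-0.06,0.85,0,0,0],[0.04,-0.06,1.0,0,0,0],[0.08,-0.06,1.15,0,0,0],[0.12,-0.06,1.3,0,0,0],[0.16,-0.06,1.45,0,0,0],[0.2,-0.06,1.6,0,0,0],[0.24,-0.06,1.75,0,0,0],[0.27,-0.06,1.85,0,0,0],[0.3,-0.06,1.95,0,0,0],[0.32,-0.06,2.0,0,0,0]],
])

```text
time: 3.6
position: [0.5603, -0.1323, 0.3033]
tool_rot: [0.112, 0.994, -0.0, 0.001]
ft_force: [1.4, -1.0, 1.4]
grip_width: 0.001
grip_force: 1.1
```

>>> move_arm([
  [[0,0,0.04,0,0,0],[0,0,0.08,0,0,0],[0,0,0.12,0,0,0],[0,0,0.15,0,0,0],[0,0,0.15,0,0,0]],
])

```text
time: 4.22
position: [0.5599, -0.1322, 0.2995]
tool_rot: [0.112, 0.994, -0.0, 0.001]
ft_force: [-1.4, 1.0, 15.0]
grip_width: 0.0003
grip_force: 7.2
```

>>> move_arm([
  [[0,0,0.03,0,0,0],[0,0,0.05,0,0,0],[0,0,0.05,0,0,0]],
])

```text
time: 4.6
position: [0.5598, -0.1321, 0.2994]
tool_rot: [0.112, 0.994, -0.001, 0.001]
ft_force: [-4.8, 2.1, 25.6]
grip_width: 0.0004
grip_force: 12.8
```

>>> move_arm([
  [[0,0,-1.0,0,0,0],[0,0,-2.5,0,0,0],[0,0,-3.0,0,0,0],[0,0,-3.0,0,0,0]],
])

```text
time: 5.1
position: [0.5595, -0.132, 0.4165]
tool_rot: [0.112, 0.994, -0.0, 0.001]
ft_force: [-0.9, -0.4, -0.0]
grip_width: 0.0005
grip_force: 0.0
```

```bash
python3 - <<'E'
from h import *
from rig import get_obs
o=get_obs();print(o["time"],o["position"],o["ft_force"])
print(goal(o,[.468,.215,.42],np.radians(81.1)))
print(goal(o,[.468,.215,.32],np.radians(81.1)))
E
```

```text
5.1 [ 0.55947519 -0.13201937  0.41650339] [-0.9370095  -0.35112487 -0.04543481]
(array([ 4.162,  7.948, -0.1  ]), array([-0.001,  0.002, -0.069]))
(array([4.167, 7.949, 2.4  ]), array([-0.001,  0.002, -0.069]))
```

>>> move_arm([
  [[4.16,7.95,-0.1,0,0,-0.069],[4.16,7.95,-0.1,0,0,-0.069],[4.16,7.95,-0.1,0,0,-0.069],[4.16,7.95,-0.1,0,0,-0.069],[4.16,7.95,-0.1,0,0,-0.069],[4.16,7.95,-0.1,0,0,-0.069],[4.16,7.95,-0.1,0,0,-0.069],[4.16,7.95,-0.1,0,0,-0.069],[4.16,7.95,-0.1,0,0,-0.069]],
], claw=-0.3)

```text
time: 6.22
position: [0.4687, 0.2138, 0.4184]
tool_rot: [0.079, 0.997, -0.0, -0.001]
ft_force: [0.1, -0.5, -0.5]
grip_width: 0.0561
grip_force: 0.0
```

```bash
python3 - <<'E'
from h import *
from rig import *
np.set_printoptions(precision=4,suppress=True)
o=get_obs();print(o["time"],o["position"],o["grip_width"])
print(goal(o,[.468,.215,.319],np.radians(81.1)))
T=camera("top");S=camera("scene");np.savez("top1.npz",**T);np.savez("scene1.npz",**S)
yaw=np.radians(77.1-90);C=np.array([.5567,-.1309]);A=np.array([[np.cos(yaw),-np.sin(yaw)],[np.sin(yaw),np.cos(yaw)]])
for n,c in(("top",T),("scene",S)):
    W=cloud(c);J=(W[...,:2]-C)@A;z=W[...,2]
    m=(abs(J[...,1])<.03)&(J[...,0]>-.01)&(J[...,0]<.06)&(z>.1)&(z<.25)
    f=np.polyfit(J[m][:,0],z[m],1);print("leaf angle",-np.arctan(f[0]),"z0",f[1],m.sum())
    m=(abs(J[...,1])<.04)&(J[...,0]>-.11)&(J[...,0]<.06)&(abs(z-.117)<.008)
    print("leaf rect",cv2.minAreaRect(W[m][:,:2].astype(np.float32)), "jig-frame y mid",(J[m][:,1].max()+J[m][:,1].min())/2,"x min",J[m][:,0].min())
    u,v=proj(c,[*(C+A@[-.04,0]),.125]);print(n,"bush pred px",u,v)
a=cv2.resize(T["pixels"][180:300,335:455],(400,400),interpolation=2);u=cv2.resize(S["pixels"][200:320,310:430],(400,400),interpolation=2)
cv2.imwrite("pics/jig1.png",np.hstack([a,u]))
E
```

```text
6.225 [0.4687 0.2138 0.4184] 0.05606971218712982
(array([0.017, 0.03 , 2.486]), array([-0.001, -0.002, -0.002]))
leaf angle 0.00199661268982688 z0 0.11752980193211678 992
leaf rect ((0.5395645499229431, -0.12700071930885315), (0.07038694620132446, 0.15509775280952454), 77.17710876464844) jig-frame y mid -4.5719723332369316e-05 x min -0.09508476384798588
top bush pred px 386.7242145996769 254.3292525810311
leaf angle -0.002232668773360345 z0 0.11698211664270788 731
leaf rect ((0.5385146737098694, -0.12412046641111374), (0.07239969074726105, 0.15848039090633392), 77.17878723144531) jig-frame y mid 0.0024822228149103225 x min -0.09851506399992781
scene bush pred px 368.1391726524489 254.4206176544164
```

View pics/jig1.png

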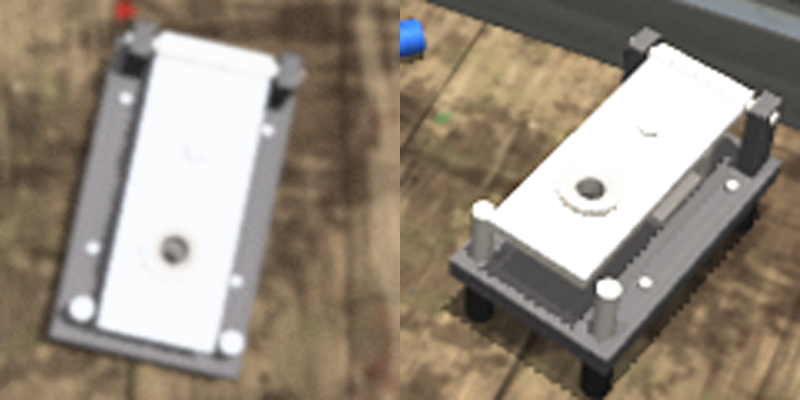

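The leaf is shut: the crop shows it level, its angle is 0.002 rad in both views, and its bushing is at about (387,255) in the top view and (367,256) in the scene view. The pin grasp is next.

>>> move_arm([
  [[0.03,0.03,0.6,0,0,0],[0.03,0.03,1.3,0,0,0],[0.03,0.03,1.9,0,0,0],[0.03,0.03,2.3,0,0,0],[0.03,0.03,2.47,0,0,0],[0.03,0.03,2.47,0,0,0]],
])

```text
time: 7.08
position: [0.4677, 0.2159, 0.3203]
tool_rot: [0.078, 0.997, -0.0, -0.0]
ft_force: [0.8, 0.5, 0.2]
grip_width: 0.0565
grip_force: 0.0
```

>>> move_arm([
  [[0,0,0,0,0,0],[0,0,0,0,0,0],[0,0,0,0,0,0],[0,0,0,0,0,0],[0,0,0,0,0,0],[0,0,0,0,0,0]],
], claw=1, squeeze=15)

```text
time: 7.82
position: [0.4674, 0.2163, 0.3207]
tool_rot: [0.078, 0.997, -0.0, 0.0]
ft_force: [-1.5, -0.5, 2.9]
grip_width: 0.0261
grip_force: 15.0
```

>>> move_arm([
  [[0,0,0,0,0,0],[0,0,-0.3,0,0,0],[0,0,-0.8,0,0,0],[0,0,-1.4,0,0,0],[0,0,-2.1,0,0,0],[0,0,-2.8,0,0,0],[0,0,-3.5,0,0,0],[0,0,-4.0,0,0,0],[0,0,-4.0,0,0,0],[0,0,-4.0,0,0,0]],
], squeeze=35)

```text
time: 9.07
position: [0.4668, 0.2163, 0.4796]
tool_rot: [0.078, 0.997, -0.0, -0.001]
ft_force: [-0.1, 0.5, -1.0]
grip_width: 0.0252
grip_force: 34.9
```

```bash
python3 - <<'E'
from h import *
from rig import *
np.set_printoptions(precision=4,suppress=True)
o=get_obs();print(o["time"],o["position"],o["tool_rot"],o["grip_width"],o["ft_force"])
print(goal(o,[.517,-.121,.48],np.radians(81.1)))
T=camera("top");S=camera("scene")
p=o["position"]-[0,0,.164]
print("grasp px",proj(T,p),proj(S,p),"tip",proj(T,p-[0,0,.142]),proj(S,p-[0,0,.142]))
W=cloud(S);m=(np.hypot(W[...,0]-p[0],W[...,1]-p[1])<.03)&(W[...,2]<p[2]-.035)&(W[...,2]>.14)
w=W[m];print(len(w));
for z in(.16,.19,.22,.25):
    k=w[abs(w[:,2]-z)<.01];print(z,k.mean(0) if len(k) else None)
u,v=map(int,proj(S,p-[0,0,.06]));a=S["pixels"][v-60:v+60,u-60:u+60];u,v=map(int,proj(T,p-[0,0,.06]));b=T["pixels"][v-60:v+60,u-60:u+60]
cv2.imwrite("pics/lift.png",cv2.resize(np.hstack([a,b]),(800,400),interpolation=2))
E
```

```text
9.075 [0.4668 0.2163 0.4796] [ 0.0778  0.997  -0.0002 -0.001 ] 0.025188131244415275 [-0.1104  0.489  -0.9544]
(array([-2.547, -8.135, -0.011]), array([-0.001, -0.002, -0.   ]))
grasp px (np.float64(196.5807236855551), np.float64(264.8654596186535)) (np.float64(195.66357939465226), np.float64(145.7059040811265)) tip (np.float64(212.1540341779399), np.float64(275.8610875368136)) (np.float64(208.7820365712907), np.float64(200.98376002967086))
280
0.16 None
0.19 [0.4629 0.2144 0.1909]
0.22 [0.4629 0.214  0.22  ]
0.25 [0.4631 0.214  0.2497]
```

View pics/lift.png

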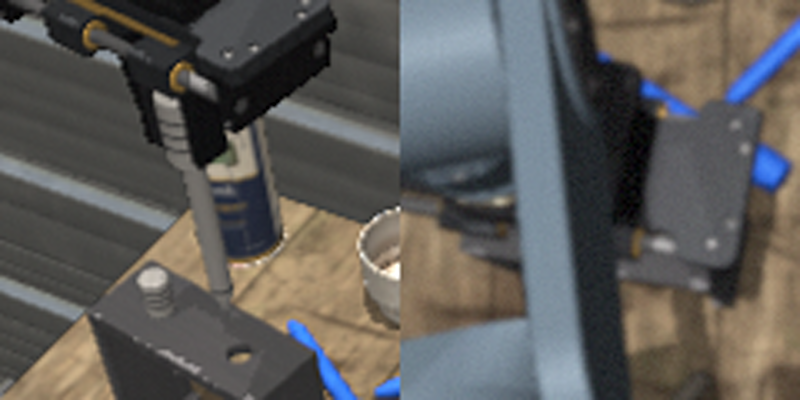

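The crop shows the pin lifted upright in the fingers, with the tip clear above the rack hole and the short pin still in place. I'm moving it over the bushing.

>>> move_arm([
  [[-0.5,-1.0,-0.1,0,0,0],[-0.9,-2.3,-0.1,0,0,0],[-1.3,-3.7,-0.1,0,0,0],[-1.7,-5.1,-0.1,0,0,0],[-2.1,-6.5,-0.1,0,0,0],[-2.4,-7.5,0,0,0,0],[-2.55,-8.13,0,0,0,0],[-2.55,-8.13,0,0,0,0],[-2.55,-8.13,0,0,0,0],[-2.55,-8.13,0,0,0,0]],
])

```text
time: 10.42
position: [0.5175, -0.1196, 0.4802]
tool_rot: [0.077, 0.997, 0.0, -0.0]
ft_force: [-0.3, -0.2, -1.0]
grip_width: 0.0252
grip_force: 34.9
```

```bash
python3 - <<'E'
from h import *
from rig import *
np.set_printoptions(precision=4,suppress=True)
o=get_obs();print(o["time"],o["position"],o["tool_rot"],o["grip_width"],o["ft_force"])
T=camera("top");S=camera("scene");np.savez("scene2.npz",**S)
p=o["position"]-[0,0,.164]
W=cloud(S);r=np.hypot(W[...,0]-p[0],W[...,1]-p[1])
m=(r<.03)&(W[...,2]<p[2]-.035)&(W[...,2]>.145);w=W[m];d=w[:,:2]-w[:,:2].mean(0)
for z in(.19,.21,.23,.25):
    k=w[abs(w[:,2]-z)<.01];print(z,k.mean(0)+[.0049,.0025,0] if len(k) else None)
# bush rim: points near 125 mm
m=(r<.035)&(abs(W[...,2]-.125)<.003);k=W[m][:,:2].astype(np.float32);print("rim",len(k),cv2.minEnclosingCircle(k),(k.max(0)+k.min(0))/2,cv2.fitEllipse(cv2.convexHull(k)))
# same on the unobstructed view 1
for n in("scene1","top1"):
    W=cloud(dict(np.load(n+".npz")));r=np.hypot(W[...,0]-p[0],W[...,1]-p[1])
    m=(r<.035)&(abs(W[...,2]-.125)<.0035);k=W[m][:,:2].astype(np.float32);print(n,len(k),cv2.minEnclosingCircle(k),cv2.fitEllipse(cv2.convexHull(k)))
u,v=map(int,proj(S,[p[0],p[1],.17]));cv2.imwrite("pics/over.png",cv2.resize(S["pixels"][v-60:v+60,u-60:u+60],(480,480),interpolation=2))
E
```

```text
10.425 [ 0.5175 -0.1196  0.4802] [ 0.0771  0.997   0.0003 -0.0004] 0.02520636247026618 [-0.2677 -0.2366 -1.0288]
0.19 [ 0.5175 -0.1173  0.1913]
0.21 [ 0.5176 -0.1172  0.2094]
0.23 [ 0.5176 -0.1169  0.2303]
0.25 [ 0.5178 -0.1174  0.2503]
rim 182 ((0.5164029598236084, -0.11891569942235947), 0.02100052870810032) [ 0.5165 -0.1194] ((0.5166200995445251, -0.11914132535457611), (0.03944619745016098, 0.04122764617204666), 109.51773071289062)
scene1 194 ((0.5174964666366577, -0.11872100830078125), 0.022043107077479362) ((0.5166932940483093, -0.1193983256816864), (0.03921475261449814, 0.04253750294446945), 95.58045196533203)
top1 232 ((0.5181385278701782, -0.11964970827102661), 0.03446686267852783) ((0.5220355987548828, -0.12055429071187973), (0.051551058888435364, 0.07675380259752274), 62.77184295654297)
```

View pics/over.png

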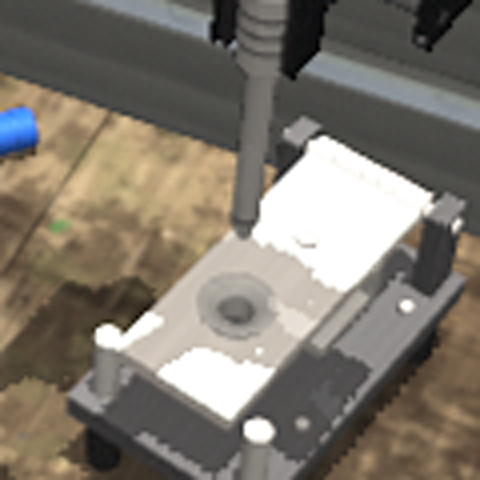

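The view shows the pin upright above the leaf bushing; the tip is at (243,230) in the crop and the bore at (237,308). Measured in the same camera, the pin sits about 2 mm off in y. I'll correct that and lower.

>>> move_arm([
  [[0,-0.05,0.2,0,0,0],[0,-0.05,0.5,0,0,0],[0,-0.05,0.8,0,0,0],[0,-0.05,1.1,0,0,0],[0,-0.05,1.3,0,0,0],[0,-0.05,1.4,0,0,0],[0,-0.05,1.45,0,0,0],[0,-0.05,1.45,0,0,0]],
])

```text
time: 11.52
position: [0.5174, -0.1228, 0.4226]
tool_rot: [0.078, 0.997, -0.0, 0.0]
ft_force: [-0.6, 0.3, -2.6]
grip_width: 0.0251
grip_force: 34.9
```

>>> move_arm([
  [[0,0.03,0.05,0,0,0],[0,0.03,0.1,0,0,0],[0,0.03,0.15,0,0,0],[0,0.03,0.2,0,0,0],[0,0.03,0.3,0,0,0],[0,0.03,0.4,0,0,0],[0,0.03,0.4,0,0,0]],
])

```text
time: 12.4
position: [0.5174, -0.1215, 0.4059]
tool_rot: [0.078, 0.997, 0.0, -0.001]
ft_force: [-0.6, 0.4, -0.7]
grip_width: 0.0255
grip_force: 34.9
```

>>> move_arm([
  [[0,0,0.15,0,0,0],[0,0,0.35,0,0,0],[0,0,0.55,0,0,0],[0,0,0.7,0,0,0],[0,0,0.85,0,0,0],[0,0,0.95,0,0,0],[0,0,1.05,0,0,0],[0,0,1.05,0,0,0]],
])

```text
time: 13.4
position: [0.5175, -0.1215, 0.3642]
tool_rot: [0.078, 0.997, 0.0, -0.0]
ft_force: [-0.7, 0.5, -2.2]
grip_width: 0.0253
grip_force: 34.9
```

>>> move_arm([
  [[0,0,0.1,0,0,0],[0,0,0.2,0,0,0],[0,0,0.3,0,0,0],[0,0,0.4,0,0,0],[0,0,0.5,0,0,0],[0,0,0.6,0,0,0],[0,0,0.68,0,0,0],[0,0,0.71,0,0,0],[0,0,0.71,0,0,0],[0,0,0.71,0,0,0],[0,0,0.71,0,0,0]],
])

```text
time: 14.78
position: [0.5176, -0.1216, 0.3362]
tool_rot: [0.078, 0.997, -0.0, 0.0]
ft_force: [0.3, 0.0, -2.3]
grip_width: 0.0247
grip_force: 34.9
```

```bash
python3 - <<'E'
from h import *
from rig import *
np.set_printoptions(precision=4,suppress=True)
o=get_obs();print(o["time"],o["position"],o["tool_rot"],o["grip_width"],o["ft_force"],o["moment"])
S=camera("scene");T=camera("top");p=o["position"]-[0,0,.164]
W=cloud(S);r=np.hypot(W[...,0]-p[0],W[...,1]-p[1])
m=(r<.02)&(W[...,2]>.128)&(W[...,2]<p[2]+.03);w=W[m];
for z in np.arange(.13,.19,.005):
    k=w[abs(w[:,2]-z)<.0025];print(round(z,3),len(k),k[:,:2].mean(0)if len(k) else "",np.ptp(k@[.4458,-.8951,0]) if len(k) else "")
yaw=np.radians(-12.9);C=np.array([.5567,-.1309]);A=np.array([[np.cos(yaw),-np.sin(yaw)],[np.sin(yaw),np.cos(yaw)]])
J=(W[...,:2]-C)@A;z=W[...,2];m=(abs(J[...,1])<.03)&(J[...,0]>-.01)&(J[...,0]<.06)&(abs(z-.117)<.03)
print("leaf",np.polyfit(J[m][:,0],z[m],1),m.sum())
u,v=map(int,proj(S,[p[0],p[1],.12]));cv2.imwrite("pics/fin.png",cv2.resize(S["pixels"][v-70:v+70,u-70:u+70],(560,560),interpolation=2))
E
```

```text
14.775 [ 0.5176 -0.1216  0.3362] [ 0.0778  0.997  -0.0001  0.0001] 0.024665478545395424 [ 0.3178  0.0377 -2.3216] [ 0.0383  0.0081 -0.0251]
0.13 13 [ 0.5123 -0.1219] 0.011806674718057852
0.135 11 [ 0.5126 -0.1217] 0.010020908282401375
0.14 2 [ 0.5111 -0.1222] 0.001795864232967459
0.145 4 [ 0.5094 -0.1218] 0.017644660120810007
0.15 16 [ 0.5073 -0.12  ] 0.01700850512219182
0.155 26 [ 0.5082 -0.119 ] 0.03169475951923095
0.16 35 [ 0.5084 -0.1219] 0.037804264970086376
0.165 22 [ 0.5081 -0.122 ] 0.035951989893979075
0.17 24 [ 0.508  -0.1209] 0.03580547583517596
0.175 28 [ 0.5074 -0.1189] 0.025271481464468448
0.18 29 [ 0.5078 -0.1201] 0.027363961582732632
0.185 30 [ 0.5076 -0.1191] 0.025226809133375994
leaf [0.001  0.1172] 247
```

View pics/fin.png

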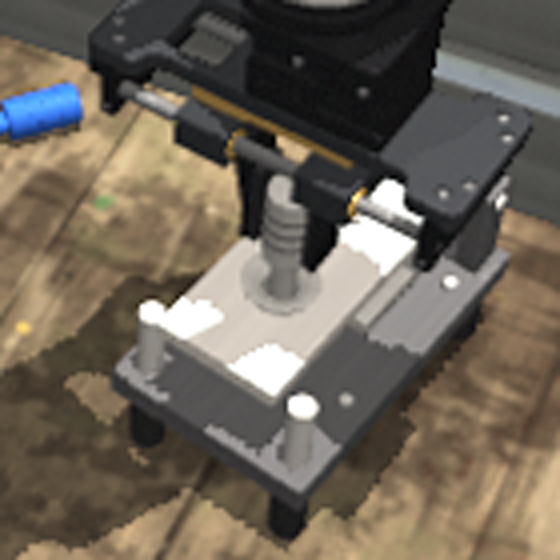

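The view shows the leaf level and the pin standing in its bushing at (280,285). The head's underside is about 2 cm above the bushing, which puts the tip about 30 mm above the bench. The grip is firm and the side forces are near zero, so I'm handing in.

```bash
python3 -c "
from rig import *
print(hand_in())"
```

```text
the job is handed in; nothing more can be done
None
```

The leaf is shut and the longer pin is through both bushings, held upright and still with its head about 2 cm above the leaf's bushing; its tip, not directly visible, works out at about 30 mm above the bench, and the job is handed in.

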